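# Set the tube roller's timer four clicks on and start it

### The arm

A 7-joint arm with a two-finger parallel gripper is mounted at the origin on the work surface. World frame = base frame: x ahead of the robot, y to its left, z up, the work surface at z = 0. Lengths are in m, angles in rad, forces in N, time in s.
With the tool pointing down it reaches from about 0.4 to 0.85 m from the base axis. Payload 4.5 kg.
Tool frame: the origin (TCP) lies midway between the tips of the shut fingers; the grasp point (between the pads) lies 19 mm behind it (r.hold_point_z is the distance from the TCP to the grasp point, in m); z points along the fingers, y is the direction in which the jaws open and shut (so a half turn about z gives the same grasp; the last joint's range is limited). The gripper opens to 88 mm and grips with 3 to 60 N. Pads are 18 mm wide; open, the fingers measure 123 mm over their backs; the gripper's body (75 mm by 187 mm) begins 45 mm behind the grasp point.
Start: joints at [1.314, 0.689, -0.195, 1.565, 0.157, 0.902, -0.215], TCP at [0.179, -0.599, 0.239] pointing down, gripper open.
Joint ranges: [-3.01, 3.01], [-0.46, 2.08], [-1.47, 1.51], [0.13, 2.56], [-1, 4.14], [0.04, 2.09], [-2.66, 2.66]. Speed limits (rad/s): [2.57, 2.57, 3.14, 3.14, 3.14, 3.14, 3.14].

### API

Orientations are given as a unit quaternion [x, y, z, w].
In Python, from plant import r gives the robot as it stands. The module is installed in compiled form; this text tells all that it offers.
- The arm moves only by the tool move_arm, never from a script. Its arguments are lists of equal length, an entry for each row: "turn": the turn, a rotation vector about the tool's x, y, z in units of 2 pi rad (1.0 is 2 pi rad), a list of three; "dp": the shift along the tool's x, y, z in units of 2.5 cm (1.0 is 2.5 cm), a list of three; "jaw": the closure, from -1 (fully open) to 1 (shut), so that 0 is half open. In form: {"turn": [[wx, wy, wz], ...], "dp": [[x, y, z], ...], "jaw": [jaw, ...]}. A call has 1 to 10 rows; each row shifts and turns the commanded pose from where the row before left it, along the tool's axes as they then stand; what a row does not reach is not made up. A row lasts 1/12 s, in which the tool goes at most 41.7 mm and 7.16 degrees, less where a joint would pass 70% of its speed; a pose out of reach is approached as far as the arm can. A call with a number of a shift or a turn outside -1 to 1 is refused whole. A call with a gripper value outside its range is refused whole. The fingers move at their own pace and stop on an object; "newtons" is the grip in N (left out, the last holds). Time passes only in rows, so rows that do not move let the fingers close. It gives the time, the measured TCP pose, the force and the opening at its end, in the units of the state.
- r.get_state(): the state, without advancing time (a new reading comes with each control period).
- r.snapshot(name): name is "side" or "top"; returns a dict with "frame" (420x560x3 uint8, blue, green, red), "mtx" (3x3 intrinsics, pixels), "origin" and "orientation" of the camera in the world. Camera axes: x right, y up, looking along -z (the intrinsics and any distortion apply to the point x, -y, -z); pixel columns grow to the right and rows downward; lengths in m; the calibration is good to about 2 mm. A picture is of the moment at which its call begins. There is no depth.
- r.finish_job(): hands the job in, once; it reports no verdict.
The state is a dict: "clock": time; "q": joint angles; "qd": joint speeds; "joint_torque": joint torques, N m; "tool_pos": TCP position; "eef_rot": TCP orientation; "contact_force": force on the tool from outside, world axes, zero at the start; "moment": the same for the moment, N m; "opening": opening from 0.0 (shut) to 1.0 (fully open).
Only numpy, scipy, OpenCV 4.12 (cv2) and the standard library are available. Lean on these libraries where they do the work, as an engineer would, in place of code of your own. Each camera call takes 0.05 s, during which the arm holds its last target.

### The job

Set the tube roller mixer's timer: gently push the white tab of the blue click-stop dial round with a fingertip, clockwise seen from above, exactly four clicks on from where it stands, and let it rest there. Only then press the green start button right down with a fingertip and let it come back up. Do not pick up or push aside the sample jar, the tip box or the tube rack.

Things in the scene. Friction and masses are not known exactly. Their poses are not given: they have to be found in the camera images.
- mixer: White tube roller mixer, fixed, 300 (x) by 400 (y) mm; origin: centre of its underside. Its front part (own x -150 to -25 mm) is a flat deck 60 mm above the bench; at own x -85 mm sit the dial and the button, one at y +100, the other at y -100 mm (sides swap between starts), the loose jar between them. Behind: rollers with blood tubes on them, tops up to 102 mm above the bench.
- timer_center (a point): Centre of the dial's flat blue upper face, on its upright axis, 78 mm above the bench. Disc of 92 mm diameter, 13 mm thick, on a grey foot of 104 mm. From the face rises one radial upright tab, white with a black line on top: 14 mm thick, from 8 to 44 mm from the axis, 25 mm high (top 103 mm above the bench). The rest of the face is bare.
- timer_base: The blue timer dial with its tab and its grey foot (104 mm across, 5 mm thick, fixed on the deck); origin: centre of the foot's underside, on the dial's axis, 60 mm above the bench.
- dial_tab (a point): The dial's white tab; origin: middle of its top, 26 mm from the dial's axis and 25 mm above the dial's face; it turns with the dial. The direction from timer_center to this point is the direction of the tab; at the start it can point any way.
- timer (a joint): Dial's turn in rad, positive clockwise from above, 0 at the start, end stops -1.57 and 4.71. A click stop every 0.524 rad (30 degrees, 12 a turn): four are 2.094. Leaving a stop takes up to 0.14 N m (about 5 N on mid-tab); half-way to the next it gives way and snaps into it by itself, ahead of the finger, and stays within 0.02 rad.
- start_top (a point): Centre of the top of the green start button, a spring push button of 34 mm diameter in a grey housing on the deck; pressed straight down.
- start (a joint): How far the start button is pressed, in m: 0 up, 0.006 fully down (about 5 N). It springs back when let go.
- jar_center (a point): Centre, half-way up, of the loose sample jar with a yellow cap (38 mm diameter, 55 mm high, 60 g) that stands on the deck between dial and button, its top 115 mm above the bench. Leave it.
- tip_box_center (a point): Centre of the orange box of pipette tips standing on the bench to the left of the mixer (85 by 120 mm, 60 mm high). Leave it.
- rack_center (a point): Centre of the blue rack with capped blood tubes standing on the bench to the right of the mixer (70 by 150 mm, 83 mm high over the caps). Leave it.
Not all that is in view belongs to the job. Of the things like the part that bears tip_box_center, leave any that is pink or turquoise; of the rest the smaller one is meant.

How it is judged:
On the way, in this order (a step that is already met when the one before it is completed fails the run):
1. the dial rests four clicks clockwise of its start (value of joint timer between 1.924 and 2.264 rad and velocity of joint timer between -0.15 and 0.15 rad/s), for 0.3 s.
2. the start button is pressed down (value of joint start above 0.0045 m), for 0.05 s.
At the end, for the whole second after the job is handed in: The dial rests within 0.17 rad of four clicks (2.094 rad) clockwise of its start, the start button has been pressed at least 4.5 mm after that and is up again (under 1.5 mm), and jar, tip box and rack stand upright within 20 mm of where they stood (value of joint timer between 1.924 and 2.264 rad and velocity of joint timer between -0.1 and 0.1 rad/s and value of joint start below 0.0015 m and distance of each of jar_center, tip_box_center, rack_center from where it was at the start of the episode below 0.02 m and angle between each of jar_center, tip_box_center, rack_center's own z axis and vertical below 0.2 rad); the robot touches nothing.
It fails at once if the dial is gripped or pushed roughly (over 25 N) (contact force between the fingers and timer_base above 25 N).
It fails at once if the start button is pressed while the dial is not at four clicks (value of joint start above 0.003 m and not (value of joint timer between 1.924 and 2.264 rad)).
It fails at once if the sample jar is moved or lifted (distance of jar_center from where it was at the start of the episode above 0.025 m).
It fails at once if the box of pipette tips is moved or lifted (distance of tip_box_center from where it was at the start of the episode above 0.025 m).
It fails at once if the tube rack is moved or lifted (distance of rack_center from where it was at the start of the episode above 0.025 m).
It also fails if it takes over 58 s, if anything falls off the work surface, if the arm or the gripper's body presses on something with over 40 N, if the wrist force passes 120 N, or if a joint passes its speed limit or range.

## Working session

There is one attempt and no reset: what is moved stays moved. The work goes in short steps, Python scripts to look and compute and a tool call to move; the robot and the scene stay as the last step left them, time stands still between calls to the robot, and variables do not carry over. Pictures are saved under pics/ and viewed, and the job is handed in when it is done.

Besides the shell and the picture viewer there is one more tool, called after "Call:" as name(argument=value, ...) on one line, values as JSON. move_arm: Moves the arm, as the interface text tells. Shifts and turns lie within -1 to 1; 1 stands for 2.5 cm of shift or 2 pi rad of turn. Its arguments: {"type":"object","properties":{"turn":{"type":"array","items":{"type":"array","items":{"type":"number","minimum":-1,"maximum":1}}},"dp":{"type":"array","items":{"type":"array","items":{"type":"number","minimum":-1,"maximum":1}}},"jaw":{"type":"array","items":{"type":"number"}},"newtons":{"type":"number"}},"required":["turn","dp","jaw"]}

```bash
mkdir -p pics
cat > h.py <<'E'
import numpy as np, cv2
from scipy.spatial.transform import Rotation as R
def load(n):
    d=np.load(f'pics/{n}.npz'); return d
def snap(r,cam,n):
    s=r.snapshot(cam); cv2.imwrite(f'pics/{n}.png',s['frame'])
    np.savez(f'pics/{n}.npz',**{k:np.array(v) for k,v in s.items()}); return s
def ray(s,u,v):
    K=np.array(s['mtx']); d=np.linalg.inv(K)@[u,v,1]; d=np.array([d[0],-d[1],-d[2]])
    o=np.array(s['orientation']); M=R.from_quat(o).as_matrix() if o.size==4 else o
    return np.array(s['origin']), M@d
def onz(s,u,v,z):
    o,d=ray(s,u,v); return o+d*(z-o[2])/d[2]
def proj(s,p):
    o=np.array(s['orientation']); M=R.from_quat(o).as_matrix() if o.size==4 else o
    c=M.T@(np.array(p)-np.array(s['origin'])); c=np.array([c[0],-c[1],-c[2]]); k=np.array(s['mtx'])@c; return k[:2]/k[2]
E
python3 - <<'E'
from plant import r
from h import *
for c in('top','side'):
    s=snap(r,c,c+'0'); print(s.keys(),s['mtx'],s['origin'],s['orientation'])
st=r.get_state(); print(st)
E
```

```text
dict_keys(['frame', 'mtx', 'origin', 'orientation']) [[512.23272314   0.         277.14547208]
 [  0.         512.23272314 210.66855199]
 [  0.           0.           1.        ]] [0.49557969 0.07147911 1.40640767] [ 0.01798572 -0.01485172 -0.70060842  0.71316462]
dict_keys(['frame', 'mtx', 'origin', 'orientation']) [[440.20802646   0.         278.30895607]
 [  0.         440.20802646 204.54349072]
 [  0.           0.           1.        ]] [-0.01639202  0.69267684  0.65439097] [-0.17880235  0.44409259  0.82325549 -0.30506048]
{'clock': 0.1, 'q': array([ 1.31384406,  0.68988377, -0.194515  ,  1.56623264,  0.15729683,
        0.90250855, -0.21508816]), 'qd': array([-0.00146346, -0.00060252,  0.00118858, -0.00181611, -0.00096317,
        0.0018677 ,  0.00051232]), 'joint_torque': array([-3.76252850e-03, -5.28508472e+01, -1.27197772e+00, -1.53839761e+01,
       -5.26527339e-02,  1.97389236e-03,  8.35243009e-05]), 'tool_pos': array([ 0.17896367, -0.59823791,  0.23800228]), 'eef_rot': array([ 9.89445261e-01,  1.44904803e-01, -1.79687607e-04, -8.01227388e-04]), 'contact_force': array([0.28999609, 0.1858685 , 0.90524138]), 'moment': array([ 0.02897587, -0.04704287, -0.00228877]), 'opening': 0.9989315985887653}
```

View pics/top0.png

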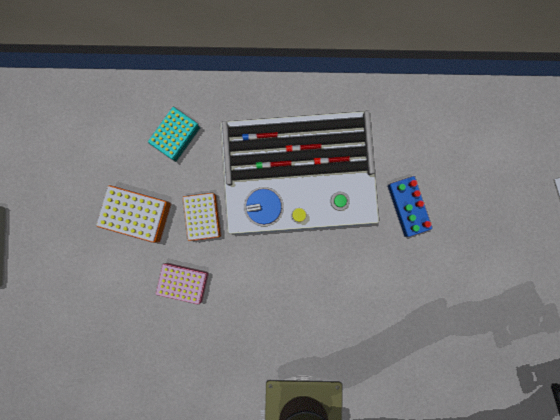

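View pics/side0.png

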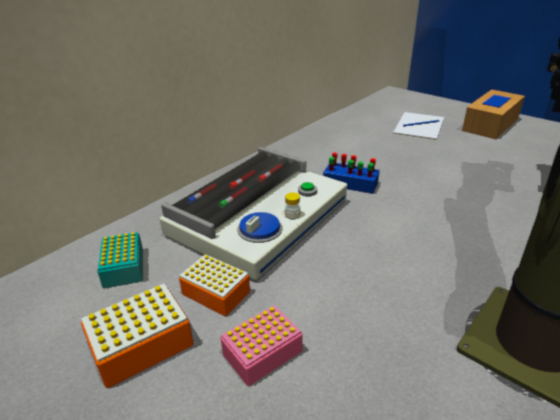

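The top view shows the dial at (263,207) with its tab pointing image-left, around (253,208), the jar at (299,215) and the green button at (340,201). There are four tip boxes: turquoise (173,134) and pink (182,284), which are ruled out by colour, and two orange ones, large (133,213) and small (201,216). The smaller orange one at (201,216) is the one meant. I won't touch any of them. Next I'll measure and confirm in one crop.

Run:
```python
from h import *
s=load('top0'); f=s['frame']; hsv=cv2.cvtColor(f,cv2.COLOR_BGR2HSV)
def blob(lo,hi,box,name,z):
    m=cv2.inRange(hsv,lo,hi); k=np.zeros_like(m); x0,y0,x1,y1=box; k[y0:y1,x0:x1]=m[y0:y1,x0:x1]
    n,l,st,c=cv2.connectedComponentsWithStats(k); i=1+np.argmax(st[1:,4])
    cnt=max(cv2.findContours((l==i).astype(np.uint8),0,2)[0],key=cv2.contourArea)
    hull=cv2.convexHull(cnt); M=cv2.moments(hull); u,v=M['m10']/M['m00'],M['m01']/M['m00']
    (eu,ev),ax,_=cv2.fitEllipse(hull)if len(hull)>5 else ((0,0),0,0)
    P=onz(s,u,v,z); print(name,st[i],(u,v),(eu,ev),ax,P.round(4)); return u,v
D=blob((100,120,60),(125,255,255),(235,180,290,232),'dial',.078)
B=blob((45,100,60),(75,255,255),(325,185,358,218),'btn',.075)
J=blob((22,120,80),(35,255,255),(288,203,312,226),'jar',.115)
# tab: non-blue bright within dial
x,y=np.meshgrid(np.arange(560),np.arange(420))
m=((x-D[0])**2+(y-D[1])**2<17**2)&(hsv[...,1]<90)&(hsv[...,2]>90)
m=m.astype(np.uint8); ys,xs=np.nonzero(m); print('tab',len(xs),xs.mean(),ys.mean(),cv2.minAreaRect(np.c_[xs,ys].astype(np.float32)))
print(onz(s,xs.mean(),ys.mean(),.103), onz(s,*D,.078))
# mixer orientation: deck front edge
for p in[(230,234),(379,226),(225,180),(377,172)]: print(p,onz(s,*p,.06))
for cam,nm,b in(('top0','a',(90,95,390,245)),('side0','b',(150,140,400,310))):
    g=load(cam)['frame'][b[1]:b[3],b[0]:b[2]]; cv2.imwrite(f'pics/crop_{nm}.png',cv2.resize(g,None,fx=2.6 if nm=='a' else 3,fy=2.6 if nm=='a' else 3,interpolation=2))
g=f[175:240,225:385]; cv2.imwrite('pics/crop_c.png',cv2.resize(g,None,fx=5,fy=5,interpolation=2))
```

```text
dial [247 189  34  35 859] (263.3903196347032, 206.18648401826482) (263.24932861328125, 206.1553955078125) (34.391639709472656, 34.7265739440918) [0.5683 0.1139 0.078 ]
btn [334 195  13  12 126] (339.96096096096096, 200.46846846846847) (339.953857421875, 200.41400146484375) (12.175007820129395, 12.39450740814209) [ 0.5869 -0.0851  0.075 ]
jar [293 209  13  13 136] (298.8430555555555, 214.8097222222222) (298.70269775390625, 214.68453979492188) (12.563405990600586, 13.092771530151367) [0.5461 0.0228 0.115 ]
tab 82 253.2560975609756 207.34146341463415 ((253.33001708984375, 207.3099822998047), (6.081118583679199, 13.293608665466309), 81.8698959350586)
[0.56351604 0.13882505 0.103     ] [0.56828723 0.11385193 0.078     ]
(230, 234) [0.49457027 0.20073391 0.06      ]
(379, 226) [ 0.52253467 -0.19010377  0.06      ]
(225, 180) [0.63670282 0.21708747 0.06      ]
(377, 172) [ 0.66487992 -0.18360321  0.06      ]
```

View pics/crop_a.png

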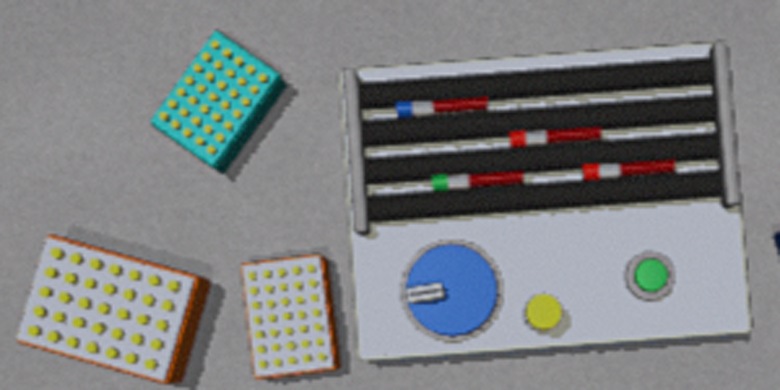

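View pics/crop_c.png

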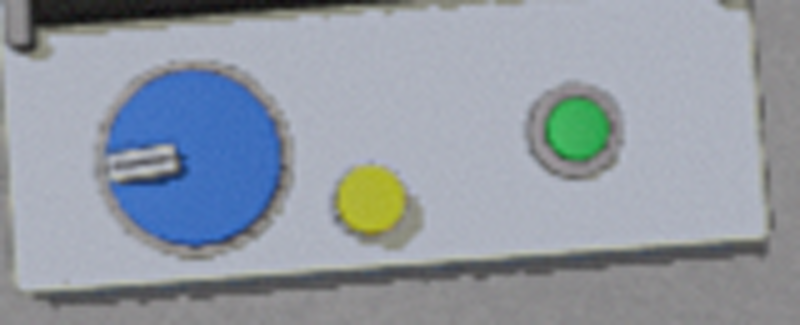

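View pics/crop_b.png

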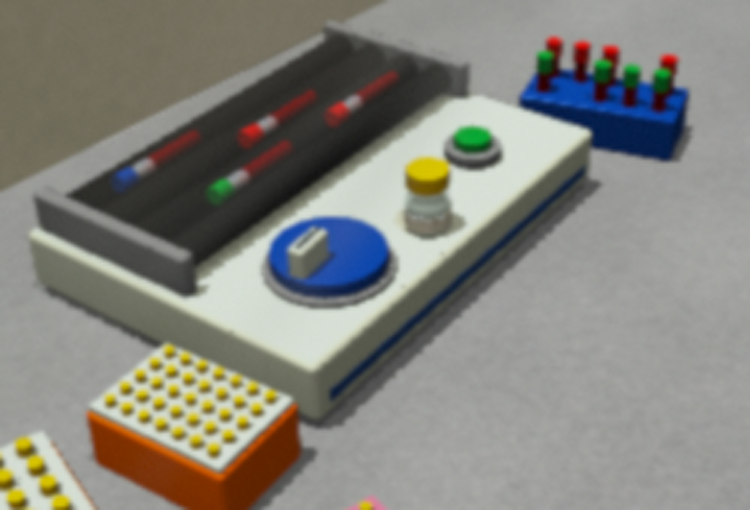

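The crop confirms the small orange box, left of the mixer, as tip_box_center. The measurements hold up: the dial–button distance is 199.9 mm (expected 200) and the tab radius is 25 mm (expected 26). The tab points at about 100° in the world frame. I'll cross-check this in the side view and work out the first transfer.

```bash
cat >> h.py <<'E'
def togo(r,target,yaw=None):
    st=r.get_state(); p=np.array(st['tool_pos']); M=R.from_quat(st['eef_rot']).as_matrix()
    th=np.degrees(np.arctan2(M[1,0],M[0,0]))
    print('t',round(st['clock'],2),'pos',p.round(4),'yaw x',round(th,2),'zax',M[:,2].round(4),'q7',st['q'][6].round(2),'F',np.round(st['contact_force'],1))
    d=M.T@(np.array(target)-p)/.025; print('units total',d.round(3),'mm',(d*25).round(1))
    if yaw is not None: print('turn z total units',(-(yaw-th)/360))
E
python3 - <<'E'
from plant import r
from h import *
s=load('side0')
for n,p in dict(dial=(.5683,.1139,.078),tab=(.5635,.1388,.103),btn=(.5869,-.0851,.08),jar=(.5461,.0228,.115)).items(): print(n,proj(s,p).round(1))
hsv=cv2.cvtColor(s['frame'],cv2.COLOR_BGR2HSV)
for n,lo,hi,b in(('dial',(100,120,60),(125,255,255),(235,205,290,245)),('btn',(45,100,60),(75,255,255),(295,178,322,200)),('jar',(22,120,80),(35,255,255),(280,190,305,206))):
    m=cv2.inRange(hsv,lo,hi)[b[1]:b[3],b[0]:b[2]]; ys,xs=np.nonzero(m); print(n,xs.min()+b[0],xs.max()+b[0],ys.min()+b[1],ys.max()+b[1],xs.mean()+b[0],ys.mean()+b[1])
togo(r,(.45,-.25,.22)); togo(r,(.5245,.1346,.2),100)
E
```

```text
dial [259.7 222.4]
tab [253. 219.]
btn [307.5 184.9]
jar [292.7 195.6]
dial 240 279 213 238 261.192429022082 225.30757097791798
btn 301 313 182 190 307.0681818181818 185.98863636363637
jar 285 299 192 204 292.18 198.15333333333334
t 0.1 pos [ 0.179  -0.5982  0.238 ] yaw x 16.66 zax [-6.0e-04  1.5e-03 -1.0e+00] q7 -0.22 F [0.3 0.2 0.9]
units total [ 14.381 -10.235   0.735] mm [ 359.5 -255.9   18.4]
t 0.1 pos [ 0.179  -0.5982  0.238 ] yaw x 16.66 zax [-6.0e-04  1.5e-03 -1.0e+00] q7 -0.22 F [0.3 0.2 0.9]
units total [ 21.647 -24.117   1.557] mm [ 541.2 -602.9   38.9]
turn z total units -0.23149015394823738
```

The side view agrees: predicted and seen positions match within about 2 px, and the button top is near z 0.078. I'll make the transfer at height and shut the fingers on the way.

Call:
move_arm(turn=[[0,0,0],[0,0,0],[0,0,0],[0,0,0],[0,0,0],[0,0,0],[0,0,0],[0,0,0],[0,0,0],[0,0,0]], dp=[[0.8,-0.6,0],[0.8,-0.7,0],[0.9,-0.7,0],[0.9,-0.7,0],[0.9,-0.7,0],[0.9,-0.7,0],[0.9,-0.7,0],[0.9,-0.7,0],[0.9,-0.7,0],[0.9,-0.7,0]], jaw=[1,1,1,1,1,1,1,1,1,1], newtons=10)

```text
clock: 0.93
tool_pos: [0.3409, -0.3691, 0.2385]
eef_rot: [0.989, 0.145, -0.0, -0.0]
contact_force: [0.2, 0.2, -0.9]
opening: 0.269
```

Call:
move_arm(turn=[[0,0,0],[0,0,0],[0,0,0],[0,0,0],[0,0,0],[0,0,0],[0,0,0],[0,0,0],[0,0,0],[0,0,0]], dp=[[0.8,-0.8,0],[0.8,-0.8,0],[0.8,-0.8,0],[0.8,-0.8,0],[0.8,-0.8,0],[0.8,-0.8,0],[0.8,-0.8,0],[0.8,-0.8,0],[0.8,-0.8,0],[0.8,-0.8,0]], jaw=[1,1,1,1,1,1,1,1,1,1])

```text
clock: 1.77
tool_pos: [0.475, -0.1201, 0.2385]
eef_rot: [0.989, 0.145, -0.0, -0.0]
contact_force: [0.5, -0.4, -0.3]
opening: 0.004
```

Run:
```python
from plant import r
from h import *
togo(r,(.5245,.1346,.2),100); print(r.get_state()['q'].round(2))
```

```text
t 1.77 pos [ 0.475  -0.1201  0.2385] yaw x 16.67 zax [-6.e-04 -0.e+00 -1.e+00] q7 -1.24 F [ 0.5 -0.4 -0.3]
units total [ 4.819 -9.193  1.54 ] mm [ 120.5 -229.8   38.5]
turn z total units -0.2314797679934313
[ 0.24  0.52 -0.14  1.96  0.11  0.67 -1.24]
```

Call:
move_arm(turn=[[0,0,0],[0,0,0],[0,0,0],[0,0,0],[0,0,0],[0,0,0],[0,0,0],[0,0,0],[0,0,0],[0,0,0]], dp=[[0.48,-0.92,0],[0.48,-0.92,0],[0.48,-0.92,0],[0.48,-0.92,0],[0.48,-0.92,0],[0.48,-0.92,0],[0.48,-0.92,0],[0.48,-0.92,0],[0.48,-0.92,0],[0.48,-0.92,0]], jaw=[1,1,1,1,1,1,1,1,1,1])

```text
clock: 2.6
tool_pos: [0.5236, 0.1345, 0.2384]
eef_rot: [0.989, 0.145, -0.0, 0.0]
contact_force: [0.3, -0.7, 0.5]
opening: 0.009
```

Call:
move_arm(turn=[[0,0,-0.0193],[0,0,-0.0193],[0,0,-0.0193],[0,0,-0.0193],[0,0,-0.0193],[0,0,-0.0193],[0,0,-0.0193],[0,0,-0.0193],[0,0,-0.0193],[0,0,-0.0193]], dp=[[0,0,0],[0,0,0],[0,0,0],[0,0,0],[0,0,0],[0,0,0],[0,0,0],[0,0,0],[0,0,0],[0,0,0]], jaw=[1,1,1,1,1,1,1,1,1,1])

```text
clock: 3.43
tool_pos: [0.5236, 0.133, 0.2384]
eef_rot: [0.728, 0.685, -0.0, -0.0]
contact_force: [-0.6, -0.6, 0.4]
opening: 0.009
```

Call:
move_arm(turn=[[0,0,-0.0193],[0,0,-0.0193],[0,0,0]], dp=[[0,0,0],[0,0,0],[0,0,0]], jaw=[1,1,1])

```text
clock: 3.68
tool_pos: [0.5235, 0.1329, 0.2383]
eef_rot: [0.641, 0.767, -0.0, -0.0]
contact_force: [0.0, -0.3, -0.2]
opening: 0.005
```

Run:
```python
from plant import r
from h import *
togo(r,(.5245,.1346,.087),100); print(r.get_state()['q'].round(2))
```

```text
t 3.68 pos [0.5235 0.1329 0.2383] yaw x 100.2 zax [-0.0011  0.     -1.    ] q7 -0.57 F [ 0.  -0.3 -0.2]
units total [0.057 0.058 6.05 ] mm [  1.4   1.5 151.3]
turn z total units 0.0005542384861225713
[-0.01  0.62 -0.53  1.81  0.41  0.83 -0.57]
```

Call:
move_arm(turn=[[0,0,0],[0,0,0],[0,0,0],[0,0,0],[0,0,0],[0,0,0],[0,0,0],[0,0,0],[0,0,0],[0,0,0]], dp=[[0,0,0.7],[0.06,0,0.7],[0,0,0.7],[0,0,0.7],[0,0,0.7],[0,0,0.7],[0,0,0.5],[0,0,0.3],[0,0,0.2],[0,0,0]], jaw=[1,1,1,1,1,1,1,1,1,1])

```text
clock: 4.52
tool_pos: [0.5232, 0.1346, 0.108]
eef_rot: [0.643, 0.766, -0.001, -0.0]
contact_force: [0.3, -0.5, -0.1]
opening: 0.003
```

Run:
```python
from plant import r
from h import *
togo(r,(.5245,.1346,.087),100)
for c in('top','side'):
  s=snap(r,c,c+'1')
  b=(205,165,325,255) if c=='top' else (190,150,330,255)
  cv2.imwrite(f'pics/{c}1c.png',cv2.resize(s['frame'][b[1]:b[3],b[0]:b[2]],None,fx=5,fy=5,interpolation=2))
```

```text
t 4.52 pos [0.5232 0.1346 0.108 ] yaw x 99.96 zax [-1.1e-03 -7.0e-04 -1.0e+00] q7 -0.72 F [ 0.3 -0.5 -0.1]
units total [-0.008  0.053  0.84 ] mm [-0.2  1.3 21. ]
turn z total units -9.865124273649902e-05
```

View pics/top1c.png

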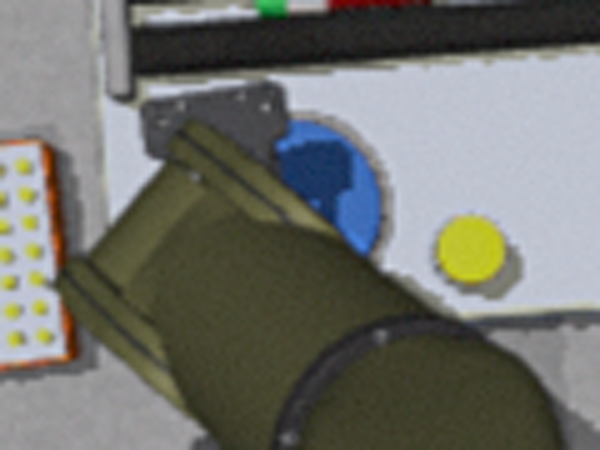

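View pics/side1c.png

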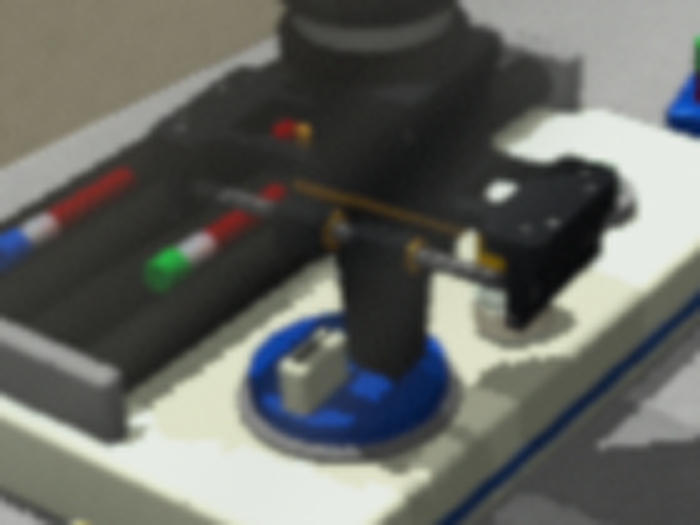

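The side crop shows the closed fingers standing over the dial on the −x side of the tab, behind it for a clockwise push. I'll descend and approach.

Call:
move_arm(turn=[[0,0,0],[0,0,0],[0,0,0],[0,0,0],[0,0,0],[0,0,0],[0,0,0],[0,0,0]], dp=[[0,0,0.3],[0,0,0.3],[0,0,0.2],[0,0,0],[0,0.2,0],[0,0.2,0],[0,0.2,0],[0,0,0]], jaw=[1,1,1,1,1,1,1,1])

```text
clock: 5.28
tool_pos: [0.5402, 0.1378, 0.089]
eef_rot: [0.643, 0.766, 0.001, 0.001]
contact_force: [-0.4, -1.0, -0.0]
opening: 0.005
```

Run:
```python
from plant import r
from h import *
togo(r,(.5393,.1372,.087),100)
for c in('side',):
  s=snap(r,c,c+'2')
  b=(190,150,330,255)
  cv2.imwrite(f'pics/{c}2c.png',cv2.resize(s['frame'][b[1]:b[3],b[0]:b[2]],None,fx=5,fy=5,interpolation=2))
```

```text
t 5.28 pos [0.5402 0.1378 0.089 ] yaw x 99.98 zax [ 0.0023  0.0011 -1.    ] q7 -0.72 F [-0.4 -1.  -0. ]
units total [-0.016 -0.039  0.08 ] mm [-0.4 -1.   2. ]
turn z total units -4.555892232305483e-05
```

View pics/side2c.png

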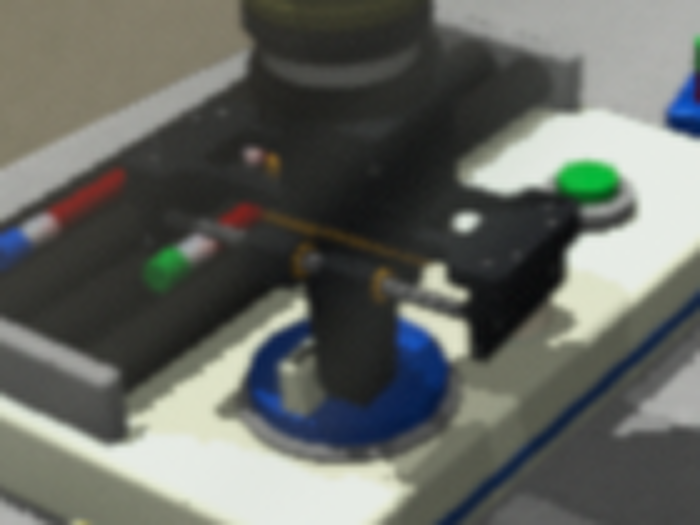

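Call:
move_arm(turn=[[0,0,0.01],[0,0,0.01],[0,0,0.01],[0,0,0.01],[0,0,0.01],[0,0,0.01],[0,0,0]], dp=[[0.06,0.072,0],[0.06,0.072,0],[0.06,0.072,0],[0.06,0.072,0],[0.06,0.072,0],[0.06,0.072,0],[0,0,0]], jaw=[1,1,1,1,1,1,1])

```text
clock: 5.92
tool_pos: [0.5478, 0.1465, 0.0886]
eef_rot: [0.775, 0.632, -0.001, -0.0]
contact_force: [-0.9, -0.7, 0.4]
opening: 0.006
```

```bash
cat >> h.py <<'E'
C=np.array([.5683,.1139])
def rel(r):
    st=r.get_state(); p=np.array(st['tool_pos'])[:2]-C; M=R.from_quat(st['eef_rot']).as_matrix()
    th=np.degrees(np.arctan2(M[1,0],M[0,0])); u=M[:2,0]; t=M[:2,1]
    print('yaw',th.round(2),'phi',(100-th).round(2),'rel tool frame mm',(1e3*p@u).round(1),(1e3*p@t).round(1),'z',np.round(st['tool_pos'][2],4),'F',np.round(st['contact_force'],1),'t',st['clock'],'q',st['q'].round(2))
def pic(r,n,b=(190,150,330,255)):
  s=snap(r,'side',n); cv2.imwrite(f'pics/{n}c.png',cv2.resize(s['frame'][b[1]:b[3],b[0]:b[2]],None,fx=5,fy=5,interpolation=2))
E
python3 - <<'E'
from plant import r
from h import *
rel(r); pic(r,'side3')
E
```

```text
yaw 78.38 phi 21.62 rel tool frame mm 27.8 -26.7 z 0.0886 F [-0.9 -0.7  0.4] t 5.9167 q [-0.17  0.84 -0.29  1.85  0.45  0.51 -0.97]
```

View pics/side3c.png

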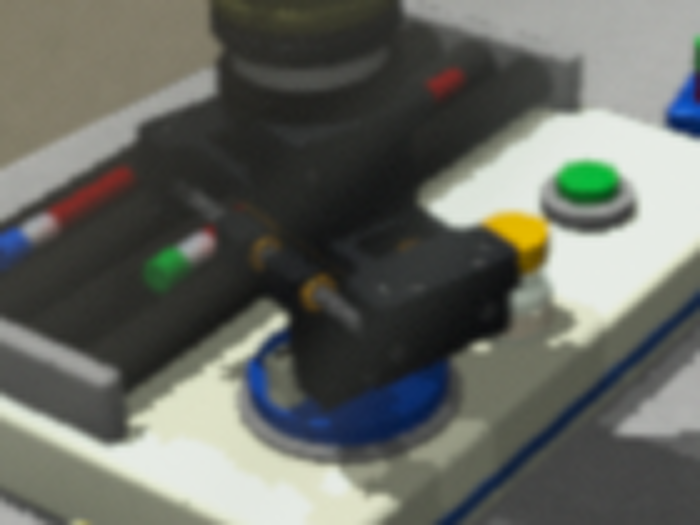

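Call:
move_arm(turn=[[0,0,0.01],[0,0,0.01],[0,0,0.01],[0,0,0.01],[0,0,0.01],[0,0,0.01],[0,0,0.01],[0,0,0.01],[0,0,0]], dp=[[0.06,0.11,0],[0.06,0.11,0],[0.06,0.072,0],[0.06,0.072,0],[0.06,0.072,0],[0.06,0.072,0],[0.06,0.072,0],[0.06,0.072,0],[0,0,0]], jaw=[1,1,1,1,1,1,1,1,1])

```text
clock: 6.72
tool_pos: [0.5692, 0.1513, 0.0889]
eef_rot: [0.908, 0.42, 0.001, 0.0]
contact_force: [0.6, -0.6, -0.3]
opening: 0.005
```

Run:
```python
from plant import r
from h import *
rel(r); pic(r,'side4')
```

```text
yaw 49.65 phi 50.35 rel tool frame mm 29.1 -23.6 z 0.0889 F [ 0.6 -0.6 -0.3] t 6.7167 q [-0.24  0.85 -0.17  1.79  0.26  0.52 -1.29]
```

View pics/side4c.png

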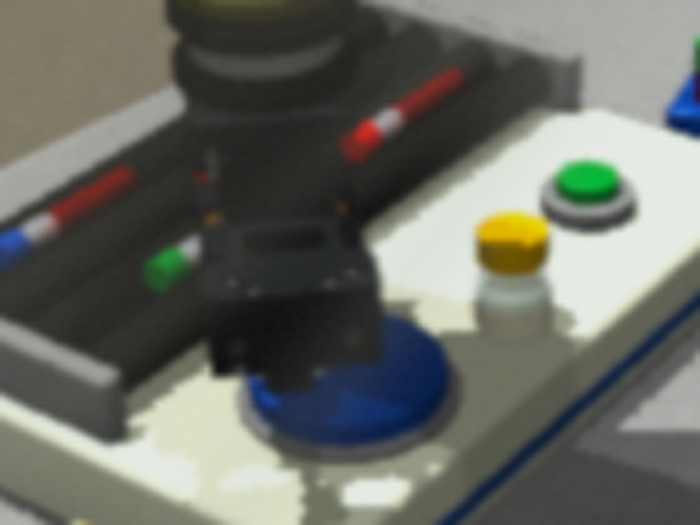

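Call:
move_arm(turn=[[0,0,0.01],[0,0,0.01],[0,0,0.01],[0,0,0.01],[0,0,0.01],[0,0,0.01],[0,0,0.01],[0,0,0.01],[0,0,0]], dp=[[0.05,0.07,0],[0.05,0.07,0],[0.05,0.07,0],[0.05,0.07,0],[0.06,0.072,0],[0.06,0.072,0],[0.06,0.072,0],[0.06,0.072,0],[0,0,0]], jaw=[1,1,1,1,1,1,1,1,1])

```text
clock: 7.52
tool_pos: [0.586, 0.1466, 0.0887]
eef_rot: [0.983, 0.181, 0.0, -0.0]
contact_force: [0.1, 0.0, 0.2]
opening: 0.005
```

Run:
```python
from plant import r
from h import *
rel(r)
```

```text
yaw 20.91 phi 79.09 rel tool frame mm 28.2 -24.2 z 0.0887 F [0.1 0.  0.2] t 7.5167 q [-0.29  0.86 -0.05  1.75  0.08  0.53 -1.6 ]
```

Call:
move_arm(turn=[[0,0,0],[0,0,0],[0,0,0],[0,0,0],[0,0,0],[0,0,0],[0,0,0]], dp=[[0,-0.3,0],[0,-0.2,0],[0,0,-0.6],[0,0,-0.8],[0,0,-0.8],[0,0,-0.8],[0,0,-0.6]], jaw=[1,1,1,1,1,1,1])

```text
clock: 8.1
tool_pos: [0.5817, 0.1587, 0.1804]
eef_rot: [0.983, 0.182, 0.001, -0.0]
contact_force: [0.5, -0.5, 0.2]
opening: 0.002
```

Call:
move_arm(turn=[[0,0,0],[0,0,0],[0,0,0],[0,0,0],[0,0,0],[0,0,0],[0,0,0],[0,0,0],[0,0,0],[0,0,0]], dp=[[-0.36,0.9,0],[-0.36,0.9,0],[-0.36,0.9,0],[-0.36,0.9,0],[-0.36,0.9,0],[-0.36,0.9,0],[-0.36,0.9,0],[-0.36,0.9,0],[-0.36,0.9,0],[0,0,0]], jaw=[1,1,1,1,1,1,1,1,1,1])

```text
clock: 8.93
tool_pos: [0.5771, -0.0669, 0.1787]
eef_rot: [0.984, 0.178, -0.0, 0.002]
contact_force: [-0.1, -1.4, -0.9]
opening: 0.009
```

```bash
cat >> h.py <<'E'
def tab(n):
    s=load(n); f=s['frame']; hsv=cv2.cvtColor(f,cv2.COLOR_BGR2HSV); D=proj(s,(.5683,.1139,.103))
    x,y=np.meshgrid(np.arange(560),np.arange(420)); D2=proj(s,(.5683,.1139,.078))
    m=((x-D2[0])**2+(y-D2[1])**2<17.5**2)&(hsv[...,1]<90)&(hsv[...,2]>80)
    ys,xs=np.nonzero(m)
    P=onz(s,xs.mean(),ys.mean(),.103)
    d=P[:2]-C; print('tab px',len(xs),xs.mean().round(1),ys.mean().round(1),P.round(4),'angle',np.degrees(np.arctan2(d[1],d[0])).round(1),'rad mm',(1e3*np.hypot(*d)).round(1))
    cv2.imwrite(f'pics/{n}c.png',cv2.resize(f[165:255,205:345],None,fx=5,fy=5,interpolation=2))
E
python3 - <<'E'
from plant import r
from h import *
rel(r); pic(r,'side5'); snap(r,'top','top5'); tab('top0'); tab('top5')
E
```

```text
yaw 20.49 phi 79.51 rel tool frame mm -55.0 172.4 z 0.1787 F [-0.1 -1.4 -0.9] t 8.9333 q [ 0.09  0.71 -0.09  1.76  0.11  0.68 -1.28]
tab px 89 253.7 207.1 [0.5642 0.1378 0.103 ] angle 99.7 rad mm 24.2
tab px 87 261.8 196.0 [0.593  0.1177 0.103 ] angle 8.7 rad mm 24.9
```

View pics/top5c.png

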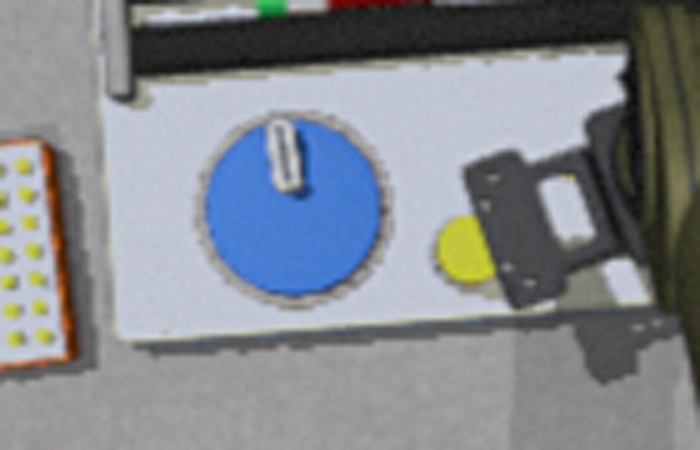

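View pics/side5c.png

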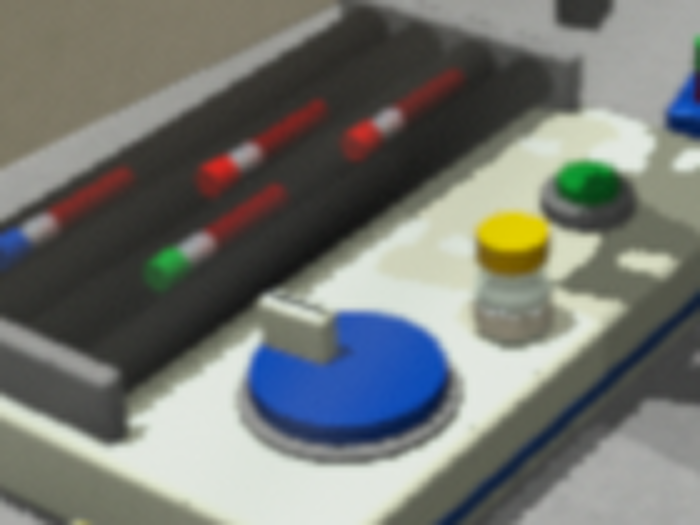

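The top crop shows the tab at (262,196), angle 8.7° against 99.7° at the start, which is exactly three clicks. The jar hasn't moved. I'll go back behind the tab for the fourth click.

Call:
move_arm(turn=[[0,0,0],[0,0,0],[0,0,0],[0,0,0],[0,0,0],[0,0,0],[0,0,0],[0,0,0],[0,0,0],[0,0,0]], dp=[[0.37,-0.93,0],[0.37,-0.93,0],[0.37,-0.93,0],[0.37,-0.93,0],[0.37,-0.93,0],[0.37,-0.93,0],[0.37,-0.93,0],[0.37,-0.93,0],[0.37,-0.93,0],[0,0,0]], jaw=[1,1,1,1,1,1,1,1,1,1])

```text
clock: 9.87
tool_pos: [0.5794, 0.1757, 0.1787]
eef_rot: [0.982, 0.187, 0.001, -0.004]
contact_force: [0.3, 0.9, -0.1]
opening: 0.004
```

Run:
```python
from plant import r
from h import *
rel(r)
```

```text
yaw 21.57 phi 78.43 rel tool frame mm 33.1 -53.4 z 0.1787 F [ 0.3  0.9 -0.1] t 9.8667 q [-0.33  0.73 -0.06  1.69  0.05  0.72 -1.61]
```

Call:
move_arm(turn=[[0,0,0],[0,0,0],[0,0,0]], dp=[[0,0,0],[0,0,0],[0,0,0]], jaw=[1,1,1])

```text
clock: 10.12
tool_pos: [0.5809, 0.1641, 0.1787]
eef_rot: [0.984, 0.181, -0.0, 0.0]
contact_force: [-0.4, -0.2, -0.3]
opening: 0.001
```

Run:
```python
from plant import r
from h import *
rel(r)
```

```text
yaw 20.81 phi 79.19 rel tool frame mm 29.6 -42.5 z 0.1787 F [-0.4 -0.2 -0.3] t 10.1167 q [-0.32  0.73 -0.05  1.7   0.06  0.72 -1.61]
```

Call:
move_arm(turn=[[0,0,0],[0,0,0],[0,0,0],[0,0,0],[0,0,0],[0,0,0],[0,0,0],[0,0,0],[0,0,0]], dp=[[-0.06,0.2,0],[0,0,0.6],[0,0,0.7],[0,0,0.7],[0,0,0.7],[0,0,0.5],[0,0,0.3],[0,0,0.1],[0,0,0]], jaw=[1,1,1,1,1,1,1,1,1])

```text
clock: 10.87
tool_pos: [0.5814, 0.1594, 0.0884]
eef_rot: [0.984, 0.181, -0.0, 0.0]
contact_force: [-0.1, -0.8, 0.4]
opening: 0.007
```

Call:
move_arm(turn=[[0,0,0],[0,0,0],[0,0,0],[0,0,0],[0,0,0]], dp=[[0,0.13,0],[0,0.13,0],[0,0.13,0],[0,0.13,0],[0,0,0]], jaw=[1,1,1,1,1])

```text
clock: 11.28
tool_pos: [0.5867, 0.1463, 0.0891]
eef_rot: [0.984, 0.18, 0.0, 0.0]
contact_force: [0.8, -0.3, 0.4]
opening: 0.006
```

Run:
```python
from plant import r
from h import *
rel(r)
```

```text
yaw 20.75 phi 79.25 rel tool frame mm 28.7 -23.8 z 0.0891 F [ 0.8 -0.3  0.4] t 11.2833 q [-0.29  0.86 -0.05  1.75  0.08  0.53 -1.6 ]
```

Call:
move_arm(turn=[[0,0,0.01],[0,0,0.01],[0,0,0.01],[0,0,0.01],[0,0,0.01],[0,0,0.01],[0,0,0.01],[0,0,0.01],[0,0,0.01],[0,0,0]], dp=[[0.05,0.072,0],[0.05,0.072,0],[0.06,0.072,0],[0.06,0.072,0],[0.06,0.072,0],[0.06,0.072,0],[0.06,0.072,0],[0.06,0.072,0],[0.06,0.072,0],[0,0,0]], jaw=[1,1,1,1,1,1,1,1,1,1])

```text
clock: 12.12
tool_pos: [0.6007, 0.1338, 0.0888]
eef_rot: [0.995, -0.101, 0.0, -0.0]
contact_force: [-0.3, 0.2, -0.7]
opening: 0.008
```

Run:
```python
from plant import r
from h import *
rel(r)
```

```text
yaw -11.62 phi 111.62 rel tool frame mm 27.7 -26.0 z 0.0888 F [-0.3  0.2 -0.7] t 12.1167 q [-0.34  0.88  0.09  1.72 -0.13  0.55 -1.95]
```

Call:
move_arm(turn=[[0,0,0],[0,0,0],[0,0,0],[0,0,0],[0,0,0],[0,0,0],[0,0,0],[0,0,0]], dp=[[0,-0.3,0],[0,-0.2,0],[0,0,-0.6],[0,0,-0.8],[0,0,-0.8],[0,0,-0.8],[0,0,-0.6],[0,0,0]], jaw=[1,1,1,1,1,1,1,1])

```text
clock: 12.78
tool_pos: [0.6054, 0.1464, 0.182]
eef_rot: [0.995, -0.1, 0.003, -0.001]
contact_force: [0.1, 0.4, 0.8]
opening: 0.005
```

Call:
move_arm(turn=[[0,0,0],[0,0,0],[0,0,0],[0,0,0],[0,0,0],[0,0,0],[0,0,0],[0,0,0],[0,0,0],[0,0,0]], dp=[[0.1,0.9,0],[0.1,0.9,0],[0.1,0.9,0],[0.1,0.9,0],[0.1,0.9,0],[0.1,0.9,0],[0.1,0.9,0],[0.1,0.9,0],[0.1,0.9,0],[0.1,0.9,0]], jaw=[1,1,1,1,1,1,1,1,1,1])

```text
clock: 13.62
tool_pos: [0.582, -0.0806, 0.1776]
eef_rot: [0.995, -0.1, -0.001, -0.0]
contact_force: [0.4, -1.0, 0.3]
opening: 0.005
```

Call:
move_arm(turn=[[0,0,0],[0,0,0],[0,0,0],[0,0,0]], dp=[[0,0,0],[0,0,0],[0,0,0],[0,0,0]], jaw=[1,1,1,1])

```text
clock: 13.95
tool_pos: [0.5826, -0.0779, 0.1782]
eef_rot: [0.995, -0.099, -0.0, -0.001]
contact_force: [-0.1, -0.3, 0.4]
opening: 0.008
```

Run:
```python
from plant import r
from h import *
togo(r,(.5869,-.0851,.095)); pic(r,'side6',(200,140,360,260)); snap(r,'top','top6'); tab('top6')
```

```text
t 13.95 pos [ 0.5826 -0.0779  0.1782] yaw x -11.41 zax [-5.0e-04  1.3e-03 -1.0e+00] q7 -1.64 F [-0.1 -0.3  0.4]
units total [0.226 0.251 3.329] mm [ 5.7  6.3 83.2]
tab px 90 266.8 196.4 [0.5922 0.1048 0.103 ] angle -20.8 rad mm 25.5
```

View pics/top6c.png

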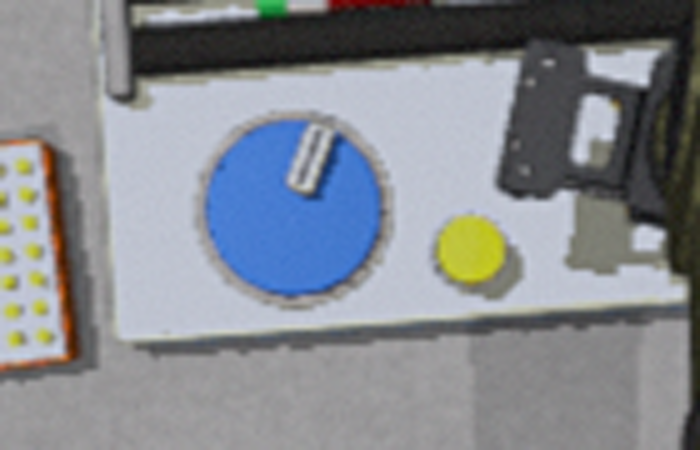

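View pics/side6c.png

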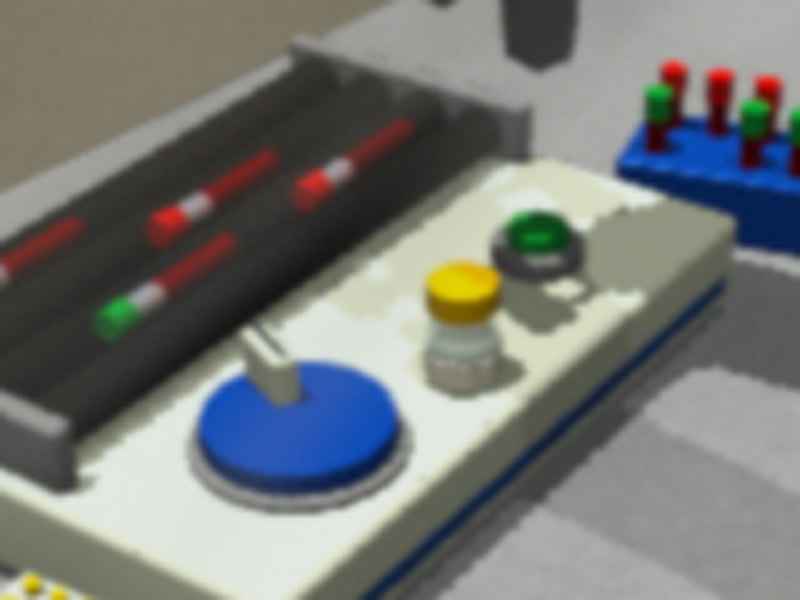

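The top crop shows the tab at (267,196), angle −20.8°, so the dial has turned 120.5°. That is four clicks, and it has been left resting there for over a second. The jar is in place. Next is the button.

Call:
move_arm(turn=[[0,0,0],[0,0,0],[0,0,0],[0,0,0],[0,0,0],[0,0,0],[0,0,0],[0,0,0]], dp=[[0.23,0.25,0],[0,0,0.6],[0,0,0.7],[0,0,0.7],[0,0,0.6],[0,0,0.4],[0,0,0.2],[0,0,0]], jaw=[1,1,1,1,1,1,1,1])

```text
clock: 14.72
tool_pos: [0.5865, -0.0873, 0.0978]
eef_rot: [0.995, -0.101, -0.001, 0.0]
contact_force: [1.8, -0.2, 0.4]
opening: 0.004
```

Run:
```python
from plant import r
from h import *
togo(r,(.5869,-.0851,.080)); pic(r,'side7',(230,120,370,225))
```

```text
t 14.72 pos [ 0.5865 -0.0873  0.0978] yaw x -11.55 zax [-0.0015  0.     -1.    ] q7 -1.63 F [ 1.8 -0.2  0.4]
units total [-0.003 -0.089  0.711] mm [-0.1 -2.2 17.8]
```

View pics/side7c.png

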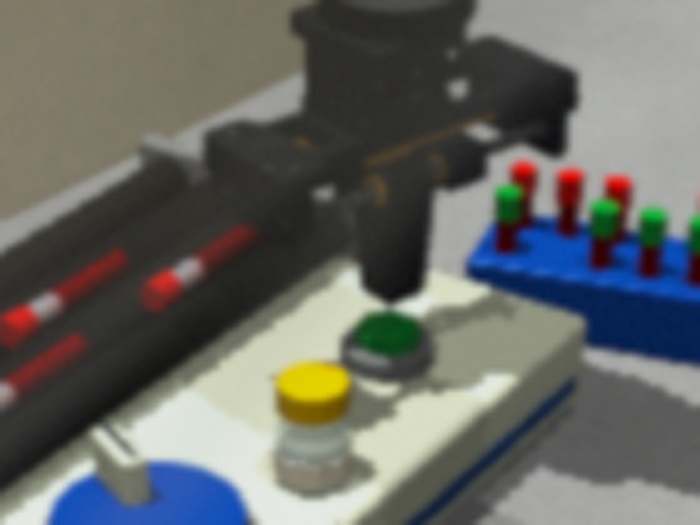

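The side crop shows the tip centred above the green button at crop (390,330). I'll press slowly and watch the force.

Call:
move_arm(turn=[[0,0,0],[0,0,0],[0,0,0],[0,0,0],[0,0,0],[0,0,0]], dp=[[0,-0.08,0.1],[0,0,0.1],[0,0,0.1],[0,0,0.1],[0,0,0.1],[0,0,0]], jaw=[1,1,1,1,1,1])

```text
clock: 15.27
tool_pos: [0.587, -0.0853, 0.0858]
eef_rot: [0.995, -0.101, -0.0, 0.0]
contact_force: [-0.0, 0.3, -0.1]
opening: 0.003
```

Call:
move_arm(turn=[[0,0,0],[0,0,0],[0,0,0],[0,0,0],[0,0,0]], dp=[[0,0,0.08],[0,0,0.08],[0,0,0.08],[0,0,0],[0,0,0]], jaw=[1,1,1,1,1])

```text
clock: 15.68
tool_pos: [0.5875, -0.0855, 0.0804]
eef_rot: [0.995, -0.101, 0.0, 0.0]
contact_force: [-0.7, -0.2, 3.1]
opening: 0.005
```

Call:
move_arm(turn=[[0,0,0],[0,0,0],[0,0,0],[0,0,0]], dp=[[0,0,0.08],[0,0,0.08],[0,0,0],[0,0,0]], jaw=[1,1,1,1])

```text
clock: 16.02
tool_pos: [0.5874, -0.0854, 0.0765]
eef_rot: [0.995, -0.101, 0.0, 0.0]
contact_force: [-0.9, -0.0, 5.9]
opening: 0.004
```

Call:
move_arm(turn=[[0,0,0],[0,0,0],[0,0,0],[0,0,0]], dp=[[0,0,0.08],[0,0,0],[0,0,0],[0,0,0]], jaw=[1,1,1,1])

```text
clock: 16.35
tool_pos: [0.5875, -0.0854, 0.0762]
eef_rot: [0.995, -0.101, 0.001, -0.0]
contact_force: [-3.8, 0.8, 18.5]
opening: 0.008
```

Run:
```python
from plant import r
from h import *
rel(r); pic(r,'side8',(270,150,350,210))
```

```text
yaw -11.57 phi 111.57 rel tool frame mm 58.8 191.4 z 0.0762 F [-3.8  0.8 18.5] t 16.35 q [ 0.04  0.88  0.05  1.79 -0.08  0.48 -1.63]
```

View pics/side8c.png

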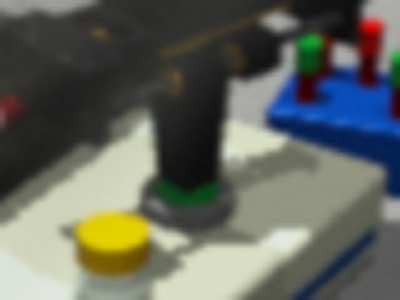

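The button is flush under the tip and has hit its stop: force rose from 5.9 to 18.5 N with no further travel. I'll release and lift clear.

Call:
move_arm(turn=[[0,0,0],[0,0,0],[0,0,0],[0,0,0],[0,0,0],[0,0,0],[0,0,0],[0,0,0]], dp=[[0,0,-0.1],[0,0,-0.2],[0,0,-0.4],[0,0,-0.8],[0,0,-0.9],[0,0,-0.9],[0,0,-0.9],[0,0,-0.5]], jaw=[1,1,1,1,1,1,1,1])

```text
clock: 17.07
tool_pos: [0.5881, -0.0855, 0.1943]
eef_rot: [0.995, -0.101, 0.001, 0.0]
contact_force: [-0.4, -0.8, 0.5]
opening: 0.003
```

Call:
move_arm(turn=[[0,0,0],[0,0,0],[0,0,0],[0,0,0],[0,0,0],[0,0,0],[0,0,0],[0,0,0]], dp=[[-0.8,0,-0.2],[-0.9,0,0],[-0.9,0,0],[-0.8,0,0],[-0.4,0,0],[0,0,0],[0,0,0],[0,0,0]], jaw=[1,1,1,1,1,1,1,1])

```text
clock: 17.73
tool_pos: [0.4955, -0.0664, 0.1969]
eef_rot: [0.995, -0.101, 0.001, 0.0]
contact_force: [-0.2, 0.5, 0.1]
opening: 0.006
```

Run:
```python
from plant import r
from h import *
rel(r); s=snap(r,'side','side9'); t=snap(r,'top','top9'); tab('top9')
cv2.imwrite('pics/side9c.png',cv2.resize(s['frame'][140:260,200:360],None,fx=5,fy=5,interpolation=2))
a=load('top0')['frame']; 
d=cv2.absdiff(a,t['frame']).max(2)
for n,b in dict(box=(180,188,222,245),rack=(385,172,435,240),jar=(288,203,312,226)).items(): print(n,(d[b[1]:b[3],b[0]:b[2]]>40).sum())
```

```text
yaw -11.56 phi 111.56 rel tool frame mm -35.2 191.3 z 0.1969 F [-0.2  0.5  0.1] t 17.7333 q [-0.    0.59  0.07  1.99 -0.07  0.56 -1.66]
tab px 90 266.8 196.4 [0.5922 0.1048 0.103 ] angle -20.8 rad mm 25.5
box 0
rack 141
jar 119
```

View pics/side9c.png

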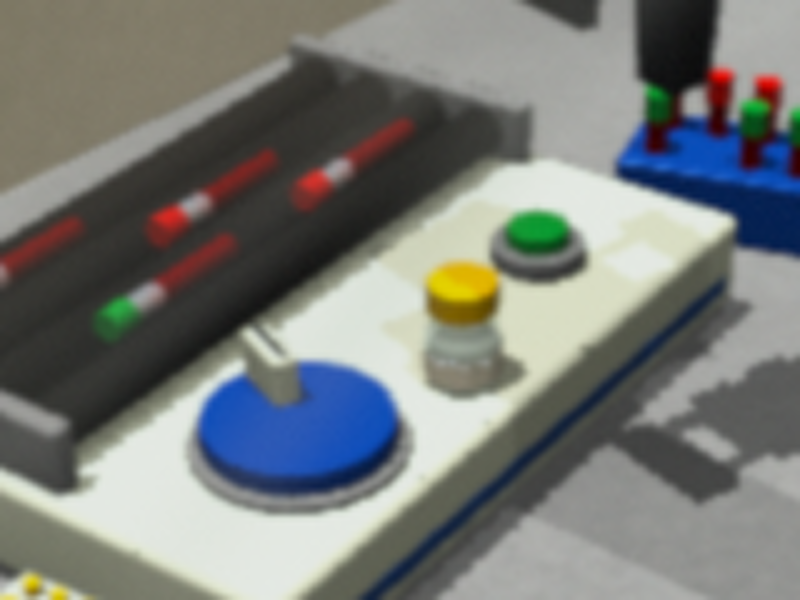

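View pics/top9.png

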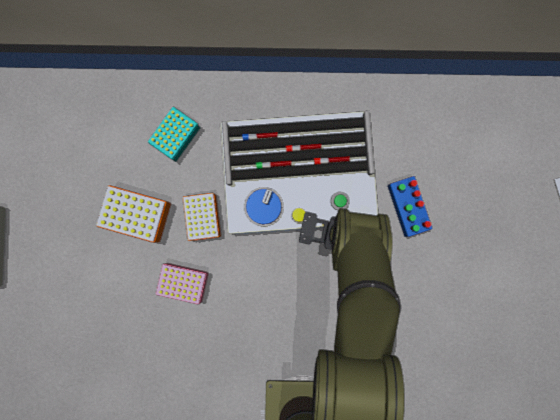

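The dial is at four clicks and the button is up. The jar and the small box are where they were. The rack looks unmoved at (410,207); the pixel differences there look like changed arm shadow. Handing in.

Run:
```python
from plant import r
print(r.finish_job(), r.get_state()['clock'])
```

```text
the job is handed in; nothing more can be done
the job is handed in; nothing more can be done
```

I set the timer four clicks clockwise with the closed fingertips, then pressed the green start button fully down and let it come back up. I handed the job in at about 18 s; no verdict was reported.

- **Dial:** The top view put the tab at 99.7° at the start, 8.7° after three clicks and −20.8° after the fourth. That is 120.5° in total against the 120° wanted. It read the same after the button press.
- **Button:** The fingertip pressed until the button hit its stop, about 6 mm down by my estimate of where contact began. The force rose from 5.9 to 18.5 N with no further travel. The last side picture shows the button up again.
- **Other things:** The tip box area (the small orange box) showed no changed pixels. The jar and rack areas did show some. I took these to be the gripper partly covering the jar and a changed arm shadow on the rack. Both look to be standing where they were, but I did not measure them again.
- **Contact:** The arm was clear of everything at hand-in, and the readings I took while pushing the dial stayed around 1 N.

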